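# Photograph a circuit module with a two-stage shutter release

## Task

Push the carriage with the circuit module all the way in to its stop under the inspection camera. Then take its photo: press the yellow shutter button softly to its first click and stay there for a good second so that the camera can focus, then press it fully down and let go. Do not fire the shutter before then, and leave the tools and parts lying about where they are.

Things in the scene. Friction and masses are not known exactly. Their poses are not given: they have to be found in the camera images.
- station: Camera stand: base plate 215 x 210 x 12 mm, column at the back (310 mm high), black camera head. Origin on the table under it; x to its back (away from the robot), y to its left, z up. Here the head fills x -58..70, y -45..45, z 197..280 mm; lens down to z 160 at x 20. An upright tool over the button strikes the head. Button console at the front right: x -85..-25, y -95..-40, up to z 57 mm.
- carriage_handle (a point): Top centre of the blue upright handle post (14 mm diameter, 48 mm high, top 69.5 mm above the table) at the left (+y) end of the aluminium carriage; at station x 20, y +125 mm when home. Axes as the station's. The carriage plate (56 mm wide, 8 thick) runs along station y, ends 14 mm past the post's centre; the blue circuit module (40 x 62 x 11 mm) is fixed on it.
- carriage (a joint): How far the carriage is pulled out to the station's left (+y), m: 0 = home against the stop under the lens, 0.085 = fully out. It starts 45 to 80 mm out. It slides with about 1.5 to 2 N of friction, stays where it is left and stops hard at home.
- button_top (a point): Centre of the flat face of the round yellow shutter button (33 mm diameter, 17 mm proud of its collar), at rest at station x -55, y -80, z 56 mm; moves with the button. Its z axis points out of the button along the line of travel, 35 degrees from vertical, leaning to the station's right (-y): press along -z. x as the station's.
- first_stage (a joint): Travel of the soft first stage of the button, m: 0 = out, 0.006 = at the first click. Sprung: 1 N at the start, 2.8 N at the click, returns by itself.
- second_stage (a joint): Further travel of the button beyond the first click, m: 0 = not begun, 0.006 = fully down. It does not begin to move until about 8 N and needs about 12.5 N to be fully down (whole travel 12 mm), returns by itself. So a press that stops at about 5 N rests at the first click.
- shot_flag (a joint): Red tell-tale in the white window on the front of the camera head, m: 0 = hidden, no photo taken. The second stage drags it into view once more than 2 mm down (3 mm of flag per mm of button; about 0.012 when fully down), and it stays there: a photo was taken. It cannot be put back.
- jar: Small white jar with a black lid, 31 mm diameter, 26 mm high, to the right of the stand. Bystander, loose; origin at the centre of its underside.
- capacitor: Dark blue capacitor can, 30 mm diameter, 48 mm high, to the right of the stand at the back. Bystander, loose; origin at the centre of its underside.
- tweezers: Black tweezers, 12 x 128 x 9 mm, lying at the front left of the stand. Bystander, loose; origin at the centre of its underside.
- cutter: Side cutter with blue handles, 55 x 134 x 12 mm, lying to the right of the stand. Bystander, loose; origin at the centre of its underside.
- screwdriver: Red screwdriver, 26 x 174 x 24 mm, lying near the front edge. Bystander, loose; origin at the centre of its underside.
- dish: Round metal screw dish, 72 mm diameter, 18 mm high, at the front left. Bystander, loose; origin at the centre of its underside.
- sucker: Blue solder sucker, 20 x 182 x 24 mm, lying at the front right. Bystander, loose; origin at the centre of its underside.

How it is judged:
By the outcome, as a careful person would: the job done as asked, in the order asked, and still so for the second after the job is handed in, with the robot touching nothing.
It also fails if it takes over 54 s, if anything falls off the work surface, if the arm or the gripper's body presses on something with over 40 N, if the wrist force passes 120 N, or if a joint passes its speed limit or range.

## Robot

A 7-joint arm with a two-finger parallel gripper is mounted at the origin on a cart in front of the work surface, level with it; the furniture and walls round the work are solid. World frame = base frame: x ahead of the robot, y to its left, z up, the work surface at z = 0. Lengths are in m, angles in rad, forces in N, time in s.
With the tool pointing down it reaches from about 0.35 to 0.9 m from the base axis. Payload 8.1 kg.
Tool frame: the origin (TCP) lies at the very end of the fingers, on their centre line; the grasp point (between the pads) lies 19 mm behind it; z points along the fingers, y is the line along which they close (so a half turn about z gives the same grasp; the last joint's range is limited). The gripper opens to 92 mm and grips with 3 to 60 N. Pads are 19 mm wide; open, the fingers measure 130 mm over their backs; the gripper's body (75 mm by 190 mm) begins 47 mm behind the grasp point.
Start: joints at [1.011, 0.434, 0.025, 1.573, -0.012, 1.134, -0.075], TCP at [0.276, -0.561, 0.198] pointing down, gripper open.
Joint ranges: [-2.62, 2.62], [-0.44, 2.09], [-1.27, 1.32], [0.08, 2.57], [-1.32, 4.46], [0.12, 2], [-2.74, 2.74]. Speed limits (rad/s): [2.22, 2.22, 3.01, 3.01, 3.14, 3.14, 3.14].

## Interface

Orientations are given as a unit quaternion [x, y, z, w].
In Python, from rig import robot gives the robot as it stands.
- The arm moves only by the tool arm_command, never from a script. Its arguments are lists of equal length, an entry for each row: "jaw": the opening in per cent of the stroke, from 0 (shut) to 100 (fully open); "xyz": the shift along the tool's x, y, z in mm, a list of three; "yaw": the turn about the tool's z in degrees. A call has 1 to 5 rows; each row is the pose to reach, as a shift and turn from the pose commanded when the call began, along the tool's axes at that moment; what a row does not reach only later rows make up. A row lasts 1/8 s, in which the tool goes at most 62.5 mm and 10.7 degrees, less where a joint would pass 70% of its speed; a pose out of reach is approached as far as the arm can. A call with a gripper value outside its range is refused whole. The fingers move at their own pace and stop on an object; "squeeze" is the grip in N (left out, the last holds). Time passes only in rows, so rows that repeat a pose let the fingers close. It gives the time, the measured TCP pose, the force, the opening and the grip force at its end, in the units of the state.
- robot.get_obs(): the state, without advancing time (a new reading comes with each control period).
- robot.grab_frame(name): name is "side" or "top"; returns (picture, depth): 400x640x3 uint8, red, green, blue; 400x640 float32, m along the optical axis (not along the pixel's ray), 0 where there is no reading.
- robot.camera_info(name): a dict with "intrinsics" (3x3 intrinsics, pixels), "cam_to_world" (4x4, takes a point from camera to world coordinates). Camera axes: x right, y up, looking along -z (the intrinsics and any distortion apply to the point x, -y, -z); pixel columns grow to the right and rows downward; lengths in m; the calibration is good to about 2 mm. A picture is of the moment at which its call begins. camera_info takes no time and is no camera call.
- robot.job_done(): hands the job in; it is judged then, once.
Trained networks look in the newest picture that a camera, given by its name, has taken for a name from the list of things; names that differ only in an ending like _2 or _b are one class to them, and where a whole thing is asked for, a point or a joint stands for the part that bears it (a point fixed in the world has none). Each returns a list of dicts, best first, with "conf" (0 to 1); they miss things now and then, are a little off and sometimes report something else, mostly with a low value. They report only what shows in the picture. A call takes as long as a camera call.
- robot.find_in(camera, target): "position" ([x, y, z] in m, in the coordinates of the camera as it stood for that picture, good to about 4 mm: the middle of the surface that is visible of it).
- robot.cut_out(camera, target): "mask" (400x640 bool, what is visible of it).
The state is a dict: "time_s": time; "joints": joint angles; "qd": joint speeds; "joint_torque": joint torques, N m; "position": TCP position; "eef_rot": TCP orientation; "ft_force": force on the tool from outside, world axes, zero at the start; "ft_torque": the same for the moment, N m; "gripper_width": finger opening in m; "finger_force": force on a finger pad.
Only numpy, scipy, OpenCV 4.12 (cv2) and the standard library are available. Lean on these libraries where they do the work, as an engineer would, in place of code of your own. Each camera call takes 0.05 s, during which the arm holds its last target. There are 200 camera calls.

## Working session

There is one attempt and no reset: what is moved stays moved. The work goes in short steps, Python scripts to look and compute and a tool call to move; the robot and the scene stay as the last step left them, time stands still between calls to the robot, and variables do not carry over. Pictures are saved under pics/ and viewed, at most 10 in all, crops included, and the job is handed in when it is done.

Besides the shell and the picture viewer there is one more tool, called after "Request:" as name(argument=value, ...), one argument or row to a line, values as JSON. arm_command: Moves the arm, as the interface text tells. Its arguments: {"type":"object","properties":{"jaw":{"type":"array"},"xyz":{"type":"array"},"yaw":{"type":"array"},"squeeze":{"type":"number"}},"required":["jaw","xyz","yaw"]}

```bash
mkdir -p pics; cat > h.py <<'E'
from rig import robot
import numpy as np, cv2
from scipy.spatial.transform import Rotation as R
def snap(c,fn=None):
    p,d=robot.grab_frame(c)
    if fn: cv2.imwrite('pics/'+fn,p[:,:,::-1])
    return p,d
def cloud(c,d):
    i=robot.camera_info(c);K=np.array(i["intrinsics"]);T=np.array(i["cam_to_world"])
    v,u=np.mgrid[:400,:640]
    P=np.stack([(u-K[0,2])/K[0,0]*d,-(v-K[1,2])/K[1,1]*d,-d],-1)
    return P@T[:3,:3].T+T[:3,3]
def find(c,n):
    T=np.array(robot.camera_info(c)["cam_to_world"])
    return [(round(r["conf"],2),(T[:3,:3]@np.array(r["position"])+T[:3,3]).round(4).tolist()) for r in robot.find_in(c,n)][:2]
E
python3 - <<'E'
from h import *
for c in ("top","side"):
    p,d=snap(c,c+"1.png"); print(c,robot.camera_info(c))
    for n in ("station","carriage_handle","button_top","jar","capacitor","tweezers","cutter","screwdriver","dish","sucker"): print(n,find(c,n))
o=robot.get_obs();print(o)
E
```

```text
top {'intrinsics': array([[500.06610063,   0.        , 316.25146505],
       [  0.        , 500.06610063, 201.49458185],
       [  0.        ,   0.        ,   1.        ]]), 'cam_to_world': array([[-2.48900505e-02,  9.91569174e-01, -1.27165480e-01,
         4.00180658e-01],
       [-9.99689877e-01, -2.45864231e-02,  3.95698847e-03,
        -1.29098458e-02],
       [ 7.97083493e-04,  1.27224533e-01,  9.91873622e-01,
         1.21440702e+00],
       [ 0.00000000e+00,  0.00000000e+00,  0.00000000e+00,
         1.00000000e+00]])}
station [(0.56, [0.5368, 0.0713, 0.0286])]
carriage_handle [(0.56, [0.5535, 0.2132, 0.0237]), (0.33, [0.4704, 0.0118, 0.0544])]
button_top [(0.54, [0.4728, 0.0094, 0.0534])]
jar [(0.51, [0.5516, -0.0769, 0.031])]
capacitor [(0.61, [0.5982, -0.0805, 0.0469]), (0.17, [0.4717, 0.0078, 0.0546])]
tweezers [(0.56, [0.4743, 0.2651, 0.0055])]
cutter [(0.9, [0.528, -0.2538, 0.0073]), (0.19, [0.4718, 0.2675, 0.0051])]
screwdriver [(0.92, [0.3637, 0.0159, 0.0242])]
dish [(0.8, [0.3811, 0.1794, 0.0038]), (0.39, [0.5487, 0.2118, 0.0191])]
sucker [(0.84, [0.3879, -0.2285, 0.0
[... 1036 characters left out ...]
: array([ 1.01143337,  0.43450255,  0.02499093,  1.57321513, -0.01158681,
        1.13403925, -0.0750878 ]), 'qd': array([-0.00081948, -0.00022616, -0.00108567, -0.00121214,  0.00031894,
       -0.00104044, -0.00215032]), 'joint_torque': array([-4.56583739e-04, -6.67668629e+01,  9.83634107e-01, -3.14803112e+01,
       -6.06548879e-02,  3.28205328e-02,  7.03950263e-05]), 'position': array([ 0.27562332, -0.5609314 ,  0.19773429]), 'eef_rot': array([ 9.74040789e-01,  2.26372570e-01, -1.25372991e-05, -6.13540002e-06]), 'ft_force': array([ 0.05821175,  0.21666178, -0.81615471]), 'ft_torque': array([-0.01293925,  0.03840795,  0.00519166]), 'finger_force': 0.0, 'gripper_width': 0.09191433541833334}
```

View pics/top1.png

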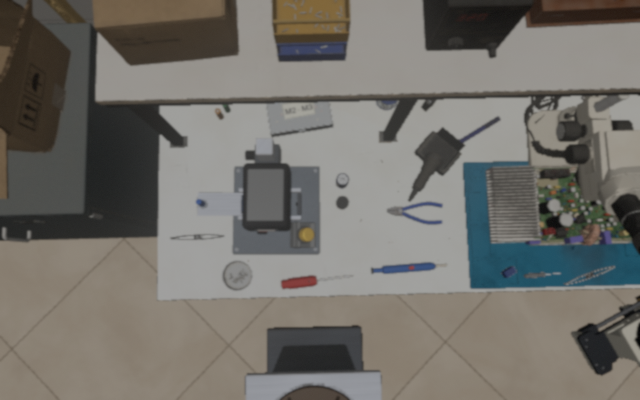

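View pics/side1.png

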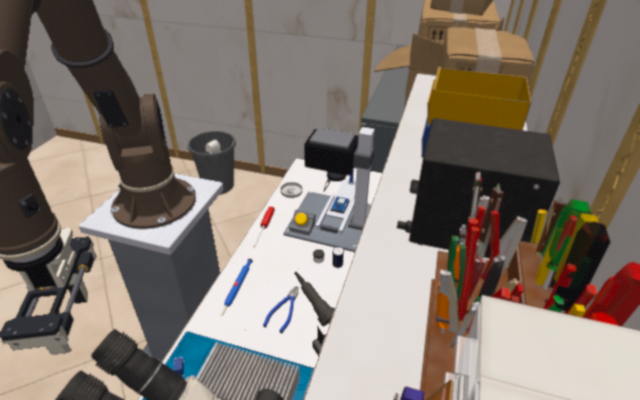

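The top view shows the stand around (277,210), the handle post at (201,203) and the button at (306,235). The jar and capacitor are at (342,202) and (342,180). In the side view the gripper is at (50,290). Next I'll fit the station pose and measure the gripper profile.

```bash
cat > m.py <<'E'
from h import *
for c in ("top","side"):
    p,d=snap(c);W=cloud(c,d);h=cv2.cvtColor(p,cv2.COLOR_RGB2HSV).astype(int)
    near=(abs(W[...,0]-.53)<.2)&(abs(W[...,1]-.1)<.25)&(d>0)
    y=near&(abs(h[...,0]-24)<8)&(h[...,1]>140)&(W[...,2]>.03)&(W[...,2]<.09)
    b=near&(abs(h[...,0]-107)<12)&(h[...,1]>110)&(W[...,2]>.05)&(W[...,2]<.09)&(W[...,1]>.1)
    for n,m in (("yellow",y),("post",b)):
        q=W[m]
        if len(q): print(c,n,len(q),np.median(q,0).round(4),q.min(0).round(3),q.max(0).round(3))
    if c=="top":
        m=near&(W[...,2]>.007)&(W[...,2]<.016)&(h[...,2]<130)&(W[...,0]>.42)&(W[...,1]<.22)
        m=cv2.morphologyEx(m.astype(np.uint8),cv2.MORPH_OPEN,np.ones((3,3)))
        n,l,s,_=cv2.connectedComponentsWithStats(m);k=1+s[1:,4].argmax()
        for m2 in (m>0,l==k):
            r=cv2.minAreaRect(W[m2][:,:2].astype(np.float32)*1000);print("plate",m2.sum(),r)
    o=robot.get_obs();t=np.array(o["position"]);Rt=R.from_quat(o["eef_rot"])
    q=Rt.inv().apply(W[(d>0)]-t);q=q[(abs(q)<.3).all(1)&(q[:,2]<.01)]
    print(c,"gripper (tool frame)")
    for z in np.arange(-.28,.0,.02):
        s=q[(q[:,2]>=z)&(q[:,2]<z+.02)]
        if len(s)>5:print(round(z,2),len(s),np.percentile(s[:,:2],[1,99],axis=0).round(3).tolist())
print(robot.get_obs()["time_s"])
E
python3 m.py
```

```text
top post 8 [0.5536 0.2533 0.0691] [0.55  0.251 0.067] [0.555 0.258 0.072]
plate 2615 ((537.6839599609375, 80.19683837890625), (208.53932189941406, 215.10362243652344), 88.6163558959961)
plate 1150 ((471.3829345703125, 96.02944946289062), (179.11016845703125, 81.80985260009766), 88.51109313964844)
top gripper (tool frame)
-0.22 17 [[0.011, -0.037], [0.029, -0.026]]
-0.2 587 [[-0.022, -0.051], [0.038, -0.015]]
-0.18 173 [[-0.021, -0.051], [0.024, -0.037]]
-0.16 387 [[-0.03, -0.09], [0.029, 0.013]]
-0.14 1269 [[-0.034, -0.095], [0.038, 0.016]]
-0.12 600 [[-0.033, -0.092], [0.15, 0.124]]
-0.1 364 [[-0.029, -0.087], [0.176, 0.152]]
-0.08 684 [[0.007, 0.046], [0.219, 0.19]]
-0.06 689 [[0.002, 0.045], [0.238, 0.212]]
-0.04 1574 [[0.011, 0.048], [0.299, 0.264]]
-0.02 447 [[0.17, 0.132], [0.3, 0.199]]
0.0 215 [[0.213, 0.137], [0.3, 0.184]]
side yellow 121 [0.4749 0.0013 0.0554] [ 0.458 -0.014  0.039] [0.489 0.023 0.065]
side post 2 [0.5549 0.2478 0.0563] [0.555 0.247 0.055] [0.555 0.248 0.058]
side gripper (tool frame)
-0.28 720 [[-0.001, -0.013], [0.042, 0.042]]
-0.26 861 [[-0.009, -0.017], [0.042, 0.042]]
-0.24 734 [[-0.017, -0.016], [0.043, 0.043]]
-0.22 622 [[-0.028, -0.015], [0.038, 0.038]]
-0.2 473 [[-0.02, -0.049], [0.038, 0.037]]
-0.18 397 [[-0.021, -0.038], [0.027, 0.018]]
-0.16 625 [[-0.022, -0.048], [0.027, 0.018]]
-0.14 4252 [[-0.033, -0.089], [0.131, 0.192]]
-0.12 2460 [[-0.031, -0.079], [0.148, 0.187]]
-0.1 1178 [[-0.028, -0.05], [0.172, 0.178]]
-0.08 1303 [[-0.006, -0.055], [0.216, 0.177]]
-0.06 543 [[-0.009, -0.061], [0.234, 0.174]]
-0.04 112 [[-0.008, -0.057], [0.239, 0.166]]
-0.02 16 [[0.248, 0.146], [0.299, 0.156]]
0.0 29 [[0.291, 0.139], [0.299, 0.155]]
1.2
```

```bash
cat >> h.py <<'E'
def go(*pts):
    "tool-frame shifts in mm (cumulative) to world points, and yaw (deg) that brings tool y to world -1.4 deg"
    o=robot.get_obs();t=np.array(o["position"]);Rt=R.from_quat(o["eef_rot"])
    for p in pts: print("shift",p,(Rt.inv().apply(np.array(p)-t)*1000).round(1).tolist())
    y=Rt.apply([0,1,0]);print("yaw",round(np.degrees(np.arctan2(y[1],y[0]))+1.4,2),"t",o["time_s"],"f",np.round(o["ft_force"],2),"p",t.round(4),"w",round(o["gripper_width"],4))
E
python3 - <<'E'
from h import *
p,d=snap("top");W=cloud("top",d)
q=W[(d>0)]
for y0 in (.2,.3,.34,.38,.42,.5):
  for x0 in (.35,.45,.55,.65,.75,.85):
    m=(abs(q[:,0]-x0)<.05)&(q[:,1]>y0)&(q[:,1]<y0+.04); 
    if m.sum(): print(y0,x0,np.percentile(q[m,2],[2,98]).round(2))
go((.33,-.45,.3),(.36,-.3,.32),(.37,-.15,.32),(.37,0,.32))
E
```

```text
0.2 0.35 [-0.    0.02]
0.2 0.45 [-0.    0.01]
0.2 0.55 [-0.    0.03]
0.2 0.65 [-0.    0.34]
0.2 0.75 [-0.    0.51]
0.2 0.85 [-0.    0.51]
0.3 0.35 [-0.    0.01]
0.3 0.45 [-0.    0.01]
0.3 0.55 [-0.    0.01]
0.3 0.65 [-0.    0.03]
0.3 0.75 [-0.    0.51]
0.3 0.85 [-0.    0.51]
0.34 0.35 [-0.    0.01]
0.34 0.45 [-0.    0.01]
0.34 0.55 [-0.    0.01]
0.34 0.65 [-0.    0.34]
0.34 0.75 [-0.    0.36]
0.34 0.85 [-0.    0.36]
0.5 0.55 [-0.41  0.14]
0.5 0.65 [0.13 0.38]
0.5 0.75 [0.13 0.4 ]
0.5 0.85 [0.13 0.35]
shift (0.33, -0.45, 0.3) [97.7, -75.6, -102.3]
shift (0.36, -0.3, 0.32) [190.8, -197.0, -122.3]
shift (0.37, -0.15, 0.32) [265.9, -327.2, -122.3]
shift (0.37, 0, 0.32) [332.1, -461.9, -122.3]
yaw -62.43 t 1.25 f [-0.03 -0.26 -0.47] p [ 0.2756 -0.561   0.1977] w 0.0919
```

Request:
arm_command(
  jaw=[0, 0, 0, 0, 0],
  xyz=[
    [30, -20, -40],
    [65, -50, -80],
    [98, -76, -110],
    [135, -120, -122],
    [160, -160, -122],
  ],
  yaw=[-10, -20, -30, -40, -50],
)

```text
time_s: 1.88
position: [0.3501, -0.3448, 0.321]
eef_rot: [0.785, 0.62, 0.0, 0.001]
ft_force: [0.3, -0.1, 0.4]
gripper_width: 0.0464
finger_force: 0.0
```

```bash
python3 -c "
from h import *
go((.36,-.3,.32),(.37,-.15,.32),(.37,0,.32))"
```

```text
shift (0.36, -0.3, 0.32) [45.9, -0.7, 1.0]
shift (0.37, -0.15, 0.32) [194.2, -25.8, 0.8]
shift (0.37, 0, 0.32) [340.1, -60.6, 0.5]
yaw -12.01 t 1.875 f [ 0.28 -0.07  0.41] p [ 0.3501 -0.3448  0.321 ] w 0.0464
```

Request:
arm_command(
  jaw=[0, 0, 0, 0, 0],
  xyz=[
    [55, -3, 1],
    [110, -12, 1],
    [165, -20, 1],
    [220, -32, 1],
    [275, -45, 1],
  ],
  yaw=[-6, -12, -12, -12, -12],
)

```text
time_s: 2.5
position: [0.3706, -0.0672, 0.319]
eef_rot: [0.718, 0.696, 0.0, 0.001]
ft_force: [0.6, 0.4, 0.1]
gripper_width: 0.0007
finger_force: 0.0
```

```bash
python3 -c "
from h import *
go((.37,0,.32),(.38,.15,.32),(.40,.22,.32),(.47,.29,.32),(.555,.295,.2))"
```

```text
shift (0.37, 0, 0.32) [67.1, -2.7, -1.1]
shift (0.38, 0.15, 0.32) [217.4, 2.4, -1.1]
shift (0.4, 0.22, 0.32) [288.0, 20.2, -1.2]
shift (0.47, 0.29, 0.32) [360.2, 87.9, -1.1]
shift (0.555, 0.295, 0.2) [368.0, 172.6, 118.9]
yaw -0.44 t 2.5 f [0.57 0.42 0.13] p [ 0.3706 -0.0672  0.319 ] w 0.0007
```

Request:
arm_command(
  jaw=[0, 0, 0, 0, 0],
  xyz=[
    [60, -2, -1],
    [120, 0, -1],
    [180, 2, -1],
    [240, 10, -1],
    [295, 25, -1],
  ],
  yaw=[-0.5, -0.5, -0.5, -0.5, -0.5],
)

```text
time_s: 3.12
position: [0.4052, 0.227, 0.3203]
eef_rot: [0.715, 0.699, 0.001, 0.001]
ft_force: [0.8, -1.4, 0.8]
gripper_width: -0.0
finger_force: 0.0
```

```bash
python3 -c "
from h import *
go((.47,.29,.32),(.555,.295,.2),(.555,.295,.04))"
```

```text
shift (0.47, 0.29, 0.32) [64.5, 63.3, 0.4]
shift (0.555, 0.295, 0.2) [71.5, 148.0, 120.6]
shift (0.555, 0.295, 0.04) [71.5, 147.7, 280.6]
yaw 0.05 t 3.125 f [ 0.85 -1.39  0.75] p [0.4052 0.227  0.3203] w -0.0
```

Request:
arm_command(
  jaw=[0, 0, 0, 0, 0],
  xyz=[
    [40, 35, 0],
    [68, 85, 20],
    [71, 130, 60],
    [71, 148, 110],
    [71, 148, 160],
  ],
  yaw=[0, 0, 0, 0, 0],
)

```text
time_s: 3.75
position: [0.5564, 0.2921, 0.1574]
eef_rot: [0.716, 0.698, -0.0, -0.0]
ft_force: [0.2, 0.6, -0.0]
gripper_width: 0.0008
finger_force: 0.0
```

```bash
python3 -c "
from h import *
go((.555,.295,.04))"
```

```text
shift (0.555, 0.295, 0.04) [2.9, -1.4, 117.4]
yaw -0.05 t 3.75 f [ 0.22  0.62 -0.02] p [0.5564 0.2921 0.1574] w 0.0008
```

Request:
arm_command(
  jaw=[0, 0, 0, 0, 0],
  xyz=[
    [2, -1, 50],
    [2, -1, 90],
    [2, -1, 117],
    [2, -1, 117],
    [-10, -1, 117],
  ],
  yaw=[0, 0, 0, 0, 0],
)

```text
time_s: 4.38
position: [0.5539, 0.2839, 0.044]
eef_rot: [0.715, 0.699, 0.001, -0.0]
ft_force: [0.2, 0.5, -0.5]
gripper_width: 0.0002
finger_force: 0.0
```

```bash
python3 -c "
from h import *
snap('side','s2.png');snap('top','t2.png')
go((.555,.221,.04))"; python3 -c "
import cv2
a=cv2.imread('pics/s2.png')[110:290,240:440];b=cv2.imread('pics/t2.png')[120:300,140:360]
cv2.imwrite('pics/c2.png',cv2.hconcat([cv2.resize(a,(400,360)),cv2.resize(b,(400,360))]))"
```

```text
shift (0.555, 0.221, 0.04) [-60.0, 1.7, 4.1]
yaw -0.04 t 4.475 f [ 0.49 -0.8  -0.25] p [0.5548 0.281  0.0441] w 0.0003
```

View pics/c2.png

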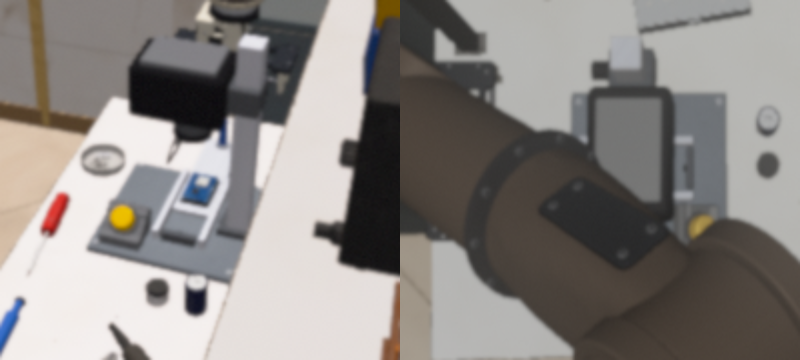

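The side view shows the post still standing at (222,130), with the closed gripper behind it. In the top view the arm hides it but is clear of the head. Now I push.

Request:
arm_command(
  jaw=[0, 0, 0, 0, 0],
  xyz=[
    [-8, 1, 4],
    [-16, 1, 4],
    [-25, 1, 4],
    [-34, 1, 4],
    [-42, 1, 4],
  ],
  yaw=[0, 0, 0, 0, 0],
)

```text
time_s: 5.1
position: [0.5537, 0.24, 0.0389]
eef_rot: [0.715, 0.699, 0.0, 0.0]
ft_force: [0.3, 2.0, 1.5]
gripper_width: 0.0004
finger_force: 0.9
```

Request:
arm_command(
  jaw=[0, 0, 0, 0, 0],
  xyz=[
    [-4, 0, 0],
    [-8, 0, 0],
    [-11, 0, 0],
    [-14, 0, 0],
    [-14, 0, 0],
  ],
  yaw=[0, 0, 0, 0, 0],
)

```text
time_s: 5.72
position: [0.5532, 0.2262, 0.0386]
eef_rot: [0.715, 0.699, -0.0, 0.0]
ft_force: [-0.4, 1.2, 1.1]
gripper_width: 0.0007
finger_force: 0.4
```

Request:
arm_command(
  jaw=[0, 0, 0, 0, 0],
  xyz=[
    [-1.5, 0, 0],
    [-3, 0, 0],
    [-4.5, 0, 0],
    [-6, 0, 0],
    [-6, 0, 0],
  ],
  yaw=[0, 0, 0, 0, 0],
)

```text
time_s: 6.35
position: [0.5531, 0.2208, 0.0388]
eef_rot: [0.715, 0.699, 0.0, -0.0]
ft_force: [0.1, 2.6, -0.2]
gripper_width: 0.0005
finger_force: 1.1
```

Request:
arm_command(
  jaw=[0, 0, 0, 0, 0],
  xyz=[
    [-1, 0, 0],
    [-2, 0, 0],
    [-3, 0, 0],
    [-4, 0, 0],
    [-4, 0, 0],
  ],
  yaw=[0, 0, 0, 0, 0],
)

```text
time_s: 6.98
position: [0.553, 0.2199, 0.0391]
eef_rot: [0.715, 0.7, 0.002, -0.001]
ft_force: [2.2, 10.6, -3.1]
gripper_width: 0.0003
finger_force: 5.1
```

Request:
arm_command(
  jaw=[0, 0, 0, 0],
  xyz=[
    [-2, 0, 0],
    [-2, 0, 0],
    [6, 0, 0],
    [25, 0, 0],
  ],
  yaw=[0, 0, 0, 0],
)

```text
time_s: 7.48
position: [0.5539, 0.2402, 0.04]
eef_rot: [0.716, 0.698, -0.001, 0.001]
ft_force: [-4.4, -1.6, 16.1]
gripper_width: 0.0005
finger_force: 7.6
```

```bash
python3 -c "
from h import *
go((.555,.29,.16),(.47,.29,.32),(.40,.22,.32),(.37,.15,.32))"
```

```text
shift (0.555, 0.29, 0.16) [49.5, -0.0, -120.1]
shift (0.47, 0.29, 0.32) [47.0, -84.9, -280.2]
shift (0.4, 0.22, 0.32) [-24.7, -153.1, -280.0]
shift (0.37, 0.15, 0.32) [-95.5, -181.4, -279.9]
yaw -0.04 t 7.475 f [-4.42 -1.63 16.12] p [0.5539 0.2402 0.04  ] w 0.0005
```

Request:
arm_command(
  jaw=[0, 0],
  xyz=[
    [4, 0, 0],
    [4, 0, 0],
  ],
  yaw=[0, 0],
)

```text
time_s: 7.72
position: [0.5539, 0.2468, 0.0402]
eef_rot: [0.715, 0.699, 0.001, 0.0]
ft_force: [-2.8, 1.3, 13.7]
gripper_width: 0.0006
finger_force: 6.5
```

```bash
python3 -c "
from h import *
p,d=snap('side','s3.png'); print(find('side','carriage_handle'),find('side','tweezers'))
cv2.imwrite('pics/c3.png',cv2.resize(p[110:290,240:440,::-1],(800,600)[:2]))
go((.555,.29,.16),(.47,.29,.32),(.40,.22,.32),(.37,.15,.32))"
```

```text
[(0.7, [0.5529, 0.1371, 0.0194])] []
shift (0.555, 0.29, 0.16) [43.5, 0.2, -119.7]
shift (0.47, 0.29, 0.32) [41.7, -84.5, -279.8]
shift (0.4, 0.22, 0.32) [-29.9, -152.9, -280.0]
shift (0.37, 0.15, 0.32) [-100.5, -181.3, -280.1]
yaw 0.1 t 7.875 f [-2.98  1.59 12.4 ] p [0.554  0.2466 0.0403] w 0.0003
```

View pics/c3.png

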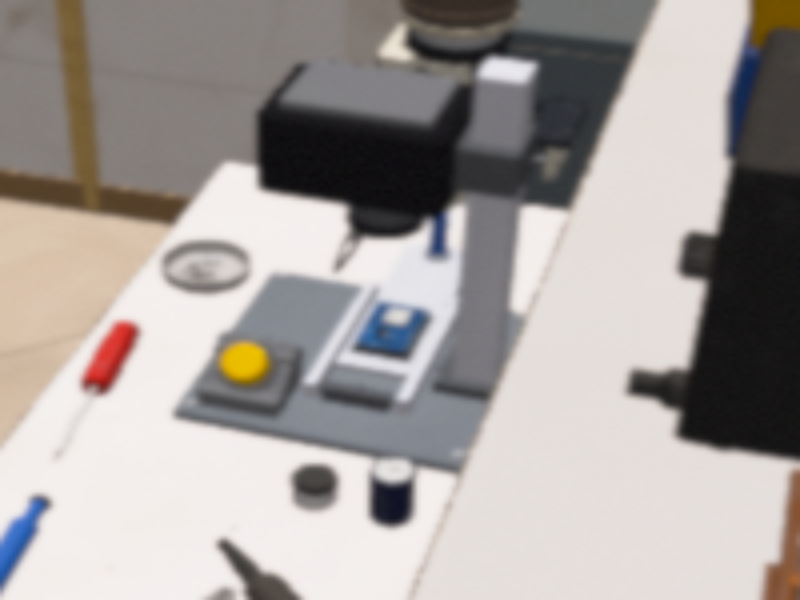

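The side view shows the carriage near the lens with the module at (395,328) and the post at (438,235). The bystanders are undisturbed. I'm retreating and watching the odd residual force.

Request:
arm_command(
  jaw=[0, 0, 0],
  xyz=[
    [20, 0, -1],
    [40, 0, -2],
    [40, 0, -2],
  ],
  yaw=[0, 0, 0],
)

```text
time_s: 8.25
position: [0.5541, 0.287, 0.0408]
eef_rot: [0.715, 0.7, 0.0, -0.0]
ft_force: [-0.3, 0.9, 1.1]
gripper_width: 0.0001
finger_force: 0.0
```

Request:
arm_command(
  jaw=[0, 0, 0, 0, 0],
  xyz=[
    [0, 0, -40],
    [0, 0, -80],
    [0, 0, -110],
    [0, 0, -110],
    [0, 0, -110],
  ],
  yaw=[0, 0, 0, 0, 0],
)

```text
time_s: 8.88
position: [0.5545, 0.2842, 0.1497]
eef_rot: [0.716, 0.699, -0.001, 0.0]
ft_force: [-0.0, -0.3, -0.9]
gripper_width: 0.0002
finger_force: 0.0
```

```bash
python3 m.py | grep -E "post|yellow|plate"; python3 -c "
from h import *
go((.47,.29,.32),(.40,.22,.32),(.37,.15,.32))"
```

```text
plate 1639 ((537.2289428710938, 79.843505859375), (202.90591430664062, 209.6398162841797), 88.62350463867188)
plate 912 ((565.40869140625, 10.711788177490234), (66.07917022705078, 149.98602294921875), 88.64662170410156)
side yellow 121 [0.4753 0.001  0.0547] [ 0.458 -0.011  0.039] [0.49  0.018 0.066]
side post 3 [0.5563 0.2557 0.0587] [0.556 0.253 0.053] [0.557 0.256 0.06 ]
shift (0.47, 0.29, 0.32) [3.3, -84.6, -170.6]
shift (0.4, 0.22, 0.32) [-68.4, -152.9, -170.3]
shift (0.37, 0.15, 0.32) [-139.1, -181.2, -170.2]
yaw 0.04 t 8.975 f [ 0.21 -0.18 -0.38] p [0.5542 0.2845 0.1493] w 0.0008
```

```bash
python3 -c "
from h import *
p,d=snap('side'); W=cloud('side',d); t,dt=snap('top')
cv2.imwrite('pics/c4.png',cv2.hconcat([cv2.resize(p[150:240,280:380,::-1],(400,360)),cv2.resize(t[120:300,140:360,::-1],(400,360))]))
h=cv2.cvtColor(p,cv2.COLOR_RGB2HSV).astype(int)
b=(abs(h[...,0]-110)<14)&(h[...,1]>90)&(W[...,2]>.022)&(W[...,2]<.09)&(W[...,1]>.05)&(W[...,1]<.3)&(abs(W[...,0]-.55)<.06)
for y,x in np.argwhere(b): print(x,y,W[y,x].round(3)) if x>345 else 0
r=cv2.minAreaRect(W[b&(W[...,1]<.15)][:,:2].astype(np.float32)*1000);print('module',r)
"
```

```text
353 171 [0.558 0.26  0.062]
352 172 [0.554 0.263 0.056]
353 172 [0.558 0.259 0.059]
352 173 [0.556 0.256 0.057]
353 173 [0.558 0.264 0.052]
351 174 [0.552 0.261 0.049]
352 174 [0.556 0.258 0.052]
353 174 [0.558 0.26  0.051]
351 175 [0.553 0.257 0.048]
352 175 [0.555 0.261 0.046]
353 175 [0.559 0.26  0.047]
351 176 [0.553 0.258 0.044]
352 176 [0.556 0.259 0.044]
351 177 [0.553 0.259 0.039]
352 177 [0.556 0.26  0.039]
351 178 [0.553 0.259 0.035]
352 178 [0.555 0.263 0.033]
351 179 [0.554 0.258 0.032]
352 179 [0.557 0.257 0.033]
347 197 [0.565 0.162 0.033]
346 198 [0.562 0.161 0.03 ]
347 198 [0.565 0.162 0.03 ]
348 198 [0.568 0.161 0.031]
346 199 [0.564 0.155 0.03 ]
347 199 [0.567 0.155 0.032]
348 199 [0.571 0.151 0.035]
346 200 [0.565 0.15  0.031]
347 200 [0.568 0.149 0.032]
346 201 [0.567 0.143 0.033]
347 201 [0.569 0.146 0.031]
346 202 [0.568 0.14  0.031]
module ((551.3950805664062, 127.18528747558594), (35.987632751464844, 42.741371154785156), 0.4957859516143799)
```

View pics/c4.png

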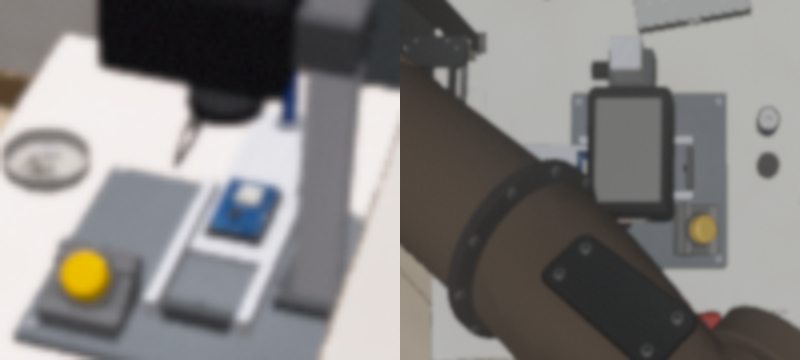

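The side crop shows the post at about (290,95) and the module well short of the stop block. So the carriage was dragged back out, to about y 0.26, when I withdrew. This time I'll grip the post lightly, slide it in, and release by opening the jaws.

Request:
arm_command(
  jaw=[70, 70, 70, 70, 70],
  xyz=[
    [-10, 1, 0],
    [-20, 1, 10],
    [-20, 1, 50],
    [-20, 1, 90],
    [-20, 1, 112],
  ],
  yaw=[0, 0, 0, 0, 0],
  squeeze=12,
)

```text
time_s: 9.7
position: [0.5541, 0.2635, 0.0358]
eef_rot: [0.716, 0.699, -0.002, -0.0]
ft_force: [0.4, -0.1, 0.0]
gripper_width: 0.0458
finger_force: 0.0
```

Request:
arm_command(
  jaw=[0, 0, 0, 0, 0],
  xyz=[
    [0, 0, 0],
    [0, 0, 0],
    [0, 0, 0],
    [0, 0, 0],
    [0, 0, 0],
  ],
  yaw=[0, 0, 0, 0, 0],
  squeeze=12,
)

```text
time_s: 10.32
position: [0.5543, 0.2659, 0.0393]
eef_rot: [0.715, 0.699, -0.0, -0.0]
ft_force: [-4.8, -0.3, 4.6]
gripper_width: 0.0114
finger_force: 12.0
```

Width 11 mm, less than the 14 mm post. The pads are holding the post's edge, with the post about 13 mm toward -y. I'll reopen, recentre and grip again.

Request:
arm_command(
  jaw=[60, 60, 60, 60, 60],
  xyz=[
    [0, 0, 0],
    [0, 0, 0],
    [0, 0, 0],
    [-6, 0, 0],
    [-12, 0, 0],
  ],
  yaw=[0, 0, 0, 0, 0],
)

```text
time_s: 10.95
position: [0.555, 0.2529, 0.0386]
eef_rot: [0.715, 0.699, -0.0, 0.0]
ft_force: [0.1, -0.5, 0.3]
gripper_width: 0.0539
finger_force: 0.0
```

Request:
arm_command(
  jaw=[0, 0, 0, 0, 0],
  xyz=[
    [0, 0, 0],
    [0, 0, 0],
    [0, 0, 0],
    [0, 0, 0],
    [0, 0, 0],
  ],
  yaw=[0, 0, 0, 0, 0],
)

```text
time_s: 11.58
position: [0.554, 0.2537, 0.0386]
eef_rot: [0.715, 0.699, -0.001, -0.0]
ft_force: [-2.6, -0.6, 2.3]
gripper_width: 0.01
finger_force: 11.7
```

```bash
python3 -c "
from h import *
p,d=snap('side'); W=cloud('side',d); 
h=cv2.cvtColor(p,cv2.COLOR_RGB2HSV).astype(int)
cv2.imwrite('pics/c5.png',cv2.resize(p[130:220,290:390,::-1],(800,600),interpolation=cv2.INTER_NEAREST))
b=(abs(h[...,0]-110)<14)&(h[...,1]>90)&(W[...,2]>.022)&(W[...,2]<.09)&(W[...,1]>.05)&(W[...,1]<.3)&(abs(W[...,0]-.55)<.06)
q=W[b&(W[...,1]>.18)];print(len(q),np.median(q,0),q.min(0),q.max(0))
go((.5555,.2,.04))
"
```

```text
15 [0.55565382 0.25826486 0.04545315] [0.55223081 0.25473411 0.03130687] [0.55933996 0.26339433 0.05713174]
shift (0.5555, 0.2, 0.04) [-53.6, 2.7, -1.4]
yaw 0.1 t 11.625 f [-2.97 -0.9   1.77] p [0.554  0.2537 0.0386] w 0.0093
```

View pics/c5.png

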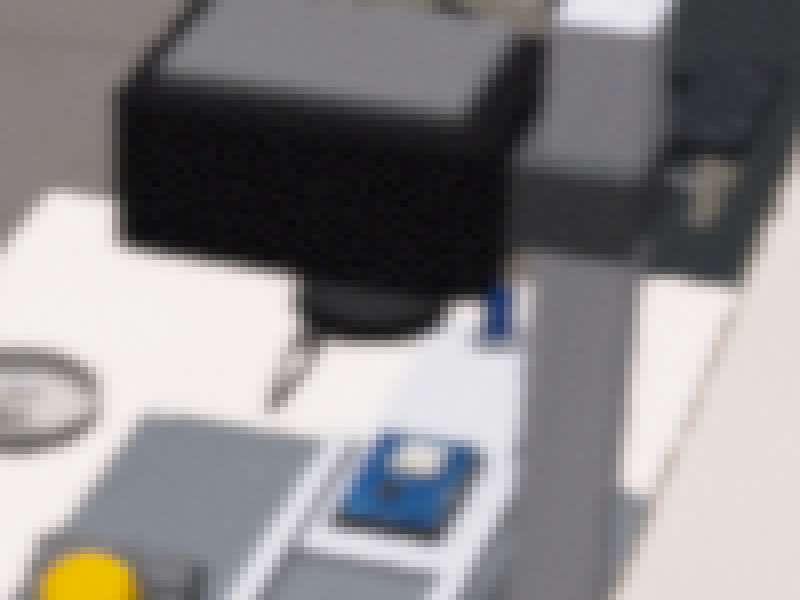

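```bash
python3 -c "
from h import *
for c in ('side','top'):
  i=robot.camera_info(c);K=i['intrinsics'];T=np.linalg.inv(i['cam_to_world'])
  for P in ((.554,.2537,.0386),(.573,.2537,.0386),(.575,.2537,.1),(.65,.25,.12),(.5555,.2525,.0695),(.276,-.561,.198)):
    q=T[:3,:3]@np.array(P)+T[:3,3];q*=[1,-1,-1];print(c,P,(K@q/q[2])[:2].round(1),q[2].round(3))
p,d=snap('side');W=cloud('side',d)
for y,x in ((158,377),(155,378),(161,377),(175,352),(172,352)): print(x,y,W[y,x].round(3),d[y,x])
"
```

```text
side (0.554, 0.2537, 0.0386) [350.9 178.1] 1.395
side (0.573, 0.2537, 0.0386) [356.8 179.2] 1.391
side (0.575, 0.2537, 0.1) [358.6 162.7] 1.353
side (0.65, 0.25, 0.12) [383.4 161.9] 1.32
side (0.5555, 0.2525, 0.0695) [351.8 170.2] 1.376
side (0.276, -0.561, 0.198) [ 78.1 335.8] 0.747
top (0.554, 0.2537, 0.0386) [201.7 203. ] 1.185
top (0.573, 0.2537, 0.0386) [201.8 195.1] 1.187
top (0.575, 0.2537, 0.1) [195.6 190.4] 1.127
top (0.65, 0.25, 0.12) [195.3 155.8] 1.116
top (0.5555, 0.2525, 0.0695) [199.2 200.7] 1.154
top (0.276, -0.561, 0.198) [592.9 321.7] 0.995
377 158 [0.636 0.211 0.155] 1.2729312
378 155 [0.637 0.215 0.163] 1.2710638
377 161 [0.636 0.216 0.141] 1.2848766
352 175 [0.556 0.257 0.048] 1.391709
352 172 [0.554 0.265 0.055] 1.3941321
```

The post sits at (498,310) in the crop and the gripper straddles it. The projection agrees with the TCP. Next I slide it home while holding it.

Request:
arm_command(
  jaw=[0, 0, 0, 0, 0],
  xyz=[
    [-7, 1, 0],
    [-15, 1, 0],
    [-24, 1, 0],
    [-33, 1, 0],
    [-40, 1, 0],
  ],
  yaw=[0, 0, 0, 0, 0],
)

```text
time_s: 12.3
position: [0.556, 0.215, 0.0405]
eef_rot: [0.715, 0.699, 0.002, 0.0]
ft_force: [-2.7, 1.7, 12.0]
gripper_width: 0.0005
finger_force: 5.8
```

Request:
arm_command(
  jaw=[0, 0, 0, 0, 0],
  xyz=[
    [-2, 0, 0],
    [-4, 0, 0],
    [-6, 0, 0],
    [-8, 0, 0],
    [-8, 0, 0],
  ],
  yaw=[0, 0, 0, 0, 0],
)

```text
time_s: 12.92
position: [0.5558, 0.2069, 0.0404]
eef_rot: [0.715, 0.699, 0.002, 0.0]
ft_force: [-3.2, 1.0, 13.3]
gripper_width: 0.0006
finger_force: 6.3
```

```bash
cat > s.py <<'E'
from h import *
import sys
p,d=snap('side'); W=cloud('side',d); 
h=cv2.cvtColor(p,cv2.COLOR_RGB2HSV).astype(int)
cv2.imwrite('pics/'+sys.argv[1],cv2.resize(p[150:225,315:385,::-1],(560,600),interpolation=cv2.INTER_CUBIC))
b=(abs(h[...,0]-110)<14)&(h[...,1]>90)&(W[...,2]>.022)&(W[...,2]<.09)&(W[...,1]>.0)&(W[...,1]<.3)&(abs(W[...,0]-.55)<.06)
for m in (b&(W[...,1]>.18),b&(W[...,1]<.18)):
  q=W[m];print(len(q),np.median(q,0).round(4),q.min(0).round(3),q.max(0).round(3))
go((.5555,.2,.04))
E
python3 s.py c6.png
```

```text
18 [0.5548 0.2125 0.0443] [0.551 0.208 0.032] [0.558 0.217 0.053]
123 [0.552  0.0812 0.031 ] [0.533 0.059 0.023] [0.57  0.119 0.036]
shift (0.5555, 0.2, 0.04) [-6.8, -0.1, 0.4]
yaw 0.09 t 12.975 f [-2.56 -0.18 12.46] p [0.5558 0.2068 0.0404] w 0.0004
```

View pics/c6.png

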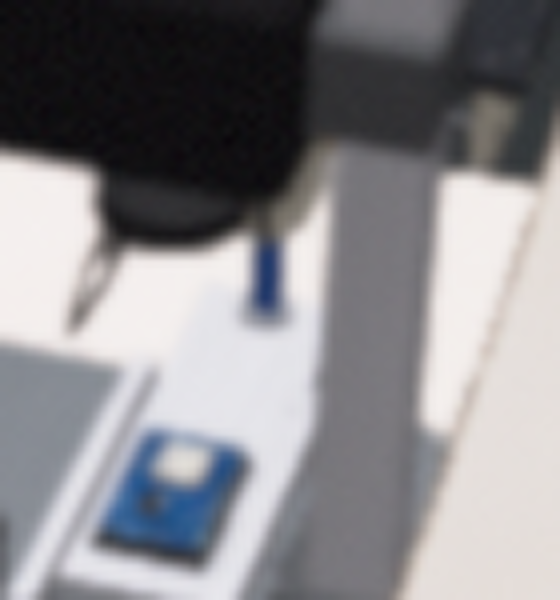

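The crop shows the beige fingertips standing on top of the blue post at (268,225). So the real fingertips end about 30 mm above the reported TCP, and friction did the dragging. I'll lift off, go outboard of the post, lower further, and push from the side.

Request:
arm_command(
  jaw=[0, 0, 0, 0, 0],
  xyz=[
    [0, 0, -20],
    [0, 0, -40],
    [20, 0, -45],
    [45, 0, -45],
    [45, 0, -45],
  ],
  yaw=[0, 0, 0, 0, 0],
)

```text
time_s: 13.6
position: [0.5552, 0.2542, 0.0844]
eef_rot: [0.714, 0.7, 0.001, -0.001]
ft_force: [-0.1, 0.5, -0.5]
gripper_width: 0.0007
finger_force: 0.0
```

```bash
python3 s.py c7.png; python3 -c "
from h import *
p,d=snap('side');W=cloud('side',d);o=robot.get_obs();t=np.array(o['position'])
m=(d>0)&(abs(W[...,0]-t[0])<.12)&(abs(W[...,1]-t[1])<.06)&(W[...,2]>.04)
for z in np.arange(.04,.3,.02):
  s=W[m&(W[...,2]>=z)&(W[...,2]<z+.02)]
  if len(s)>2: print(z.round(2),len(s),s.min(0).round(3),s.max(0).round(3))
"
```

```text
33 [0.5537 0.2124 0.0535] [0.548 0.206 0.03 ] [0.558 0.226 0.07 ]
119 [0.553  0.0809 0.0311] [0.532 0.06  0.024] [0.569 0.118 0.035]
shift (0.5555, 0.2, 0.04) [-52.4, 1.2, 43.9]
yaw 0.2 t 13.65 f [ 0.55  0.07 -0.63] p [0.5554 0.2523 0.084 ] w 0.0004
0.04 27 [0.547 0.209 0.041] [0.561 0.218 0.06 ]
0.06 16 [0.549 0.209 0.062] [0.56  0.223 0.071]
0.16 3 [0.641 0.216 0.177] [0.642 0.242 0.18 ]
0.18 39 [0.617 0.211 0.181] [0.642 0.236 0.199]
0.2 180 [0.46  0.21  0.201] [0.651 0.292 0.22 ]
0.22 462 [0.462 0.211 0.22 ] [0.651 0.29  0.24 ]
0.24 163 [0.505 0.225 0.24 ] [0.573 0.272 0.26 ]
0.26 142 [0.506 0.211 0.26 ] [0.584 0.281 0.28 ]
0.28 201 [0.508 0.213 0.28 ] [0.594 0.268 0.3  ]
```

Request:
arm_command(
  jaw=[0, 0, 0, 0, 0],
  xyz=[
    [0, 0, 30],
    [0, 0, 55],
    [0, 0, 66],
    [0, 0, 66],
    [0, 0, 66],
  ],
  yaw=[0, 0, 0, 0, 0],
)

```text
time_s: 14.32
position: [0.5564, 0.2509, 0.0186]
eef_rot: [0.715, 0.699, 0.001, 0.0]
ft_force: [0.6, -0.3, 0.3]
gripper_width: 0.0007
finger_force: 0.0
```

Request:
arm_command(
  jaw=[0, 0, 0, 0, 0],
  xyz=[
    [-6, 0, 0],
    [-13, 0, 0],
    [-19, 0, 0],
    [-24, 0, 0],
    [-24, 0, 0],
  ],
  yaw=[0, 0, 0, 0, 0],
)

```text
time_s: 14.95
position: [0.5553, 0.2258, 0.0177]
eef_rot: [0.716, 0.699, -0.0, 0.0]
ft_force: [0.3, 0.1, 0.3]
gripper_width: 0.0004
finger_force: 0.0
```

Request:
arm_command(
  jaw=[0, 0, 0, 0, 0],
  xyz=[
    [-2, 0, 0],
    [-4, 0, 0],
    [-6, 0, 0],
    [-8, 0, 0],
    [-8, 0, 0],
  ],
  yaw=[0, 0, 0, 0, 0],
)

```text
time_s: 15.58
position: [0.555, 0.2217, 0.018]
eef_rot: [0.715, 0.699, 0.002, -0.001]
ft_force: [1.8, 9.8, -4.0]
gripper_width: 0.0004
finger_force: 4.6
```

Request:
arm_command(
  jaw=[0, 0, 0, 0, 0],
  xyz=[
    [-2, 0, 0],
    [-2, 0, 0],
    [6, 0, 0],
    [16, 0, 0],
    [30, 0, 0],
  ],
  yaw=[0, 0, 0, 0, 0],
)

```text
time_s: 16.2
position: [0.5559, 0.2485, 0.0176]
eef_rot: [0.716, 0.699, -0.0, 0.0]
ft_force: [-0.2, 0.6, 0.1]
gripper_width: 0.0003
finger_force: 0.0
```

Request:
arm_command(
  jaw=[0, 0, 0, 0, 0],
  xyz=[
    [10, 0, -30],
    [20, 0, -80],
    [30, -20, -130],
    [30, -60, -190],
    [20, -100, -250],
  ],
  yaw=[0, 0, 0, 0, 0],
)

```text
time_s: 16.82
position: [0.4657, 0.2742, 0.253]
eef_rot: [0.715, 0.699, 0.0, -0.0]
ft_force: [0.2, -1.7, 1.1]
gripper_width: 0.0005
finger_force: 0.0
```

```bash
python3 s.py c8.png; python3 -c "
from h import *
go((.41,.22,.32),(.37,.15,.32),(.37,0,.32),(.38,-.03,.25))
"
```

```text
30 [0.5541 0.1979 0.0577] [0.548 0.194 0.032] [0.557 0.204 0.071]
122 [0.5521 0.0656 0.031 ] [0.533 0.047 0.022] [0.569 0.106 0.037]
shift (0.5555, 0.2, 0.04) [-75.8, 92.7, 220.1]
yaw 0.37 t 16.875 f [-3.15  2.8   5.17] p [0.4629 0.2767 0.2599] w 0.0008
shift (0.41, 0.22, 0.32) [-57.5, -51.6, -60.6]
shift (0.37, 0.15, 0.32) [-128.2, -90.3, -61.1]
shift (0.37, 0, 0.32) [-278.2, -87.6, -61.6]
shift (0.38, -0.03, 0.25) [-308.2, -77.5, 8.4]
yaw 0.37 t 16.875 f [-3.15  2.8   5.17] p [0.4629 0.2767 0.2599] w 0.0008
```

The carriage is home: the post's near face is at y 0.198, so its centre is about 0.2035 against an expected 0.2045, with a firm stop. For the button I'll open the jaws and press with the far finger, so the wrist stays in front of the head.

Request:
arm_command(
  jaw=[0, 0, 0, 0, 0],
  xyz=[
    [-20, -45, -55],
    [-60, -75, -61],
    [-110, -92, -61],
    [-165, -92, -61],
    [-220, -90, -61],
  ],
  yaw=[0, 0, 0, 0, 0],
)

```text
time_s: 17.5
position: [0.3716, 0.0539, 0.3129]
eef_rot: [0.715, 0.699, 0.0, 0.001]
ft_force: [1.5, -1.0, -0.4]
gripper_width: 0.0001
finger_force: 0.0
```

```bash
python3 -c "
from h import *
go((.37,0,.32),(.4,-.03,.3),(.4195,-.0285,.2),(.4195,-.0285,.08))
"
```

```text
shift (0.37, 0, 0.32) [-54.0, -0.4, -7.1]
shift (0.4, -0.03, 0.3) [-83.3, 30.2, 13.0]
shift (0.4195, -0.0285, 0.2) [-81.2, 49.5, 113.1]
shift (0.4195, -0.0285, 0.08) [-81.1, 49.3, 233.1]
yaw 0.11 t 17.5 f [ 1.54 -1.02 -0.36] p [0.3716 0.0539 0.3129] w 0.0001
```

Request:
arm_command(
  jaw=[0, 0, 100, 100, 100],
  xyz=[
    [-45, 0, -5],
    [-82, 20, 0],
    [-82, 49, 30],
    [-82, 49, 80],
    [-82, 49, 130],
  ],
  yaw=[0, 0, 0, 0, 0],
)

```text
time_s: 18.12
position: [0.4197, -0.0275, 0.1812]
eef_rot: [0.715, 0.699, 0.0, 0.0]
ft_force: [0.1, -0.8, -0.9]
gripper_width: 0.0259
finger_force: 0.0
```

Request:
arm_command(
  jaw=[100, 100, 100, 100],
  xyz=[
    [0, 0, 40],
    [0, 0, 80],
    [0, 0, 100],
    [0, 0, 100],
  ],
  yaw=[0, 0, 0, 0],
)

```text
time_s: 18.62
position: [0.4182, -0.0274, 0.0814]
eef_rot: [0.715, 0.699, -0.001, -0.001]
ft_force: [-0.3, -0.3, 0.4]
gripper_width: 0.066
finger_force: 0.0
```

```bash
python3 -c "
from h import *
p,d=snap('side');W=cloud('side',d)
cv2.imwrite('pics/c9.png',cv2.resize(p[90:270,230:430,::-1],(660,594),interpolation=cv2.INTER_CUBIC))
o=robot.get_obs();t=np.array(o['position'])
h=cv2.cvtColor(p,cv2.COLOR_RGB2HSV).astype(int)
y=(abs(h[...,0]-24)<8)&(h[...,1]>140)&(abs(W[...,0]-.475)<.05)&(abs(W[...,1])<.05);q=W[y];print('btn',y.sum(),np.median(q,0).round(4) if len(q) else '')
m=(d>0)&(abs(W[...,0]-t[0])<.12)&(abs(W[...,1]-t[1])<.06)&(W[...,2]>.06)&(h[...,1]<110)
for z in np.arange(.06,.3,.01):
  s=W[m&(W[...,2]>=z)&(W[...,2]<z+.01)]
  if len(s)>4: print(z.round(2),len(s),s.min(0).round(3),s.max(0).round(3))
go((.4195,-.0185,.05),(.4195,-.0185,.03))
"
```

```text
btn 162 [ 0.4709 -0.0017  0.0572]
0.11 27 [ 0.377 -0.04   0.11 ] [ 0.462 -0.02   0.119]
0.12 55 [ 0.37  -0.043  0.12 ] [ 0.47  -0.015  0.13 ]
0.13 53 [ 0.368 -0.041  0.13 ] [ 0.47  -0.016  0.14 ]
0.14 62 [ 0.367 -0.041  0.14 ] [ 0.471 -0.015  0.15 ]
0.15 54 [ 0.367 -0.041  0.15 ] [ 0.472 -0.018  0.16 ]
0.16 16 [ 0.374 -0.041  0.161] [ 0.468 -0.016  0.169]
0.17 35 [ 0.337 -0.065  0.171] [0.507 0.003 0.18 ]
0.18 177 [ 0.331 -0.067  0.18 ] [0.507 0.008 0.19 ]
0.19 282 [ 0.33  -0.068  0.19 ] [0.511 0.001 0.2  ]
0.2 158 [ 0.325 -0.067  0.2  ] [0.535 0.033 0.21 ]
0.21 691 [ 0.324 -0.069  0.21 ] [0.515 0.032 0.22 ]
0.22 192 [ 0.327 -0.063  0.22 ] [0.519 0.032 0.23 ]
0.23 118 [ 0.367 -0.052  0.23 ] [0.535 0.033 0.24 ]
0.24 118 [ 0.368 -0.052  0.24 ] [0.537 0.032 0.25 ]
0.25 69 [ 0.369 -0.054  0.25 ] [0.532 0.032 0.26 ]
0.26 42 [ 0.373 -0.066  0.26 ] [0.495 0.032 0.27 ]
0.27 160 [ 0.368 -0.066  0.27 ] [ 0.458 -0.015  0.28 ]
0.28 168 [ 0.386 -0.067  0.28 ] [ 0.458 -0.01   0.29 ]
0.29 48 [ 0.398 -0.06   0.29 ] [ 0.452 -0.033  0.296]
shift (0.4195, -0.0185, 0.05) [8.9, 0.2, 32.4]
shift (0.4195, -0.0185, 0.03) [8.9, 0.2, 52.4]
yaw 0.12 t 18.675 f [ 0.49 -0.67  0.17] p [ 0.4191 -0.0274  0.0824] w 0.07
```

View pics/c9.png

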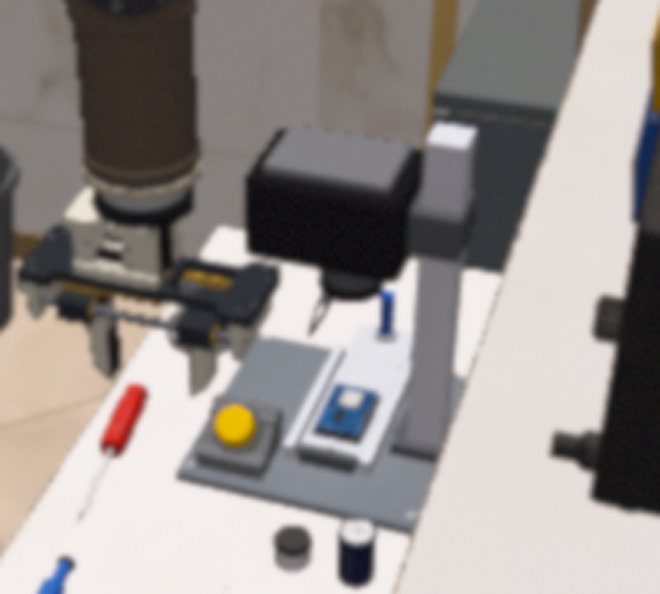

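The view shows the carriage against its stop at (335,450) and the fingers above and left of the button. The button is at (236,425) and the fingertip at (200,385), which confirms the offset of about 29 mm. I'll approach now and then creep along the button axis.

Request:
arm_command(
  jaw=[100, 100, 100, 100, 100],
  xyz=[
    [4, 0, 15],
    [9, 0, 30],
    [9, 0, 45],
    [9, 0, 45],
    [9, 0, 45],
  ],
  yaw=[0, 0, 0, 0, 0],
)

```text
time_s: 19.3
position: [0.4198, -0.019, 0.0379]
eef_rot: [0.715, 0.699, 0.0, 0.0]
ft_force: [0.0, -0.6, 0.1]
gripper_width: 0.0919
finger_force: 0.0
```

Request:
arm_command(
  jaw=[100, 100, 100, 100, 100],
  xyz=[
    [0, 0, 3],
    [0, 0, 6],
    [0, 0, 8],
    [0, 0, 10],
    [0, 0, 10],
  ],
  yaw=[0, 0, 0, 0, 0],
)

```text
time_s: 19.92
position: [0.4193, -0.0189, 0.0272]
eef_rot: [0.715, 0.699, -0.0, -0.0]
ft_force: [-0.1, 0.4, 0.7]
gripper_width: 0.0915
finger_force: 0.0
```

Request:
arm_command(
  jaw=[100, 100, 100, 100],
  xyz=[
    [0, 0, 1.5],
    [0, 0, 3],
    [0, 0, 4],
    [0, 0, 4],
  ],
  yaw=[0, 0, 0, 0],
)

```text
time_s: 20.42
position: [0.4194, -0.0189, 0.0233]
eef_rot: [0.715, 0.699, -0.0, -0.0]
ft_force: [1.2, -0.1, -0.3]
gripper_width: 0.0916
finger_force: 0.0
```

Request:
arm_command(
  jaw=[100, 100, 100, 100],
  xyz=[
    [0, 0, 1],
    [0, 0, 2],
    [0, 0, 2],
    [0, 0, 2],
  ],
  yaw=[0, 0, 0, 0],
)

```text
time_s: 20.92
position: [0.4194, -0.0189, 0.0213]
eef_rot: [0.715, 0.699, 0.0, 0.0]
ft_force: [0.5, 0.2, -0.3]
gripper_width: 0.0916
finger_force: 0.0
```

Request:
arm_command(
  jaw=[100, 100, 100, 100],
  xyz=[
    [0.5, 0, 1],
    [1, 0, 2],
    [1, 0, 2],
    [1, 0, 2],
  ],
  yaw=[0, 0, 0, 0],
)

```text
time_s: 21.42
position: [0.4195, -0.018, 0.0194]
eef_rot: [0.715, 0.699, 0.0, 0.0]
ft_force: [1.5, -0.1, 0.5]
gripper_width: 0.0918
finger_force: 0.3
```

Request:
arm_command(
  jaw=[100, 100, 100, 100],
  xyz=[
    [0.5, 0, 1],
    [1, 0, 2],
    [1, 0, 2],
    [1, 0, 2],
  ],
  yaw=[0, 0, 0, 0],
)

```text
time_s: 21.92
position: [0.4195, -0.0169, 0.0174]
eef_rot: [0.715, 0.699, 0.0, 0.0]
ft_force: [-0.6, -0.5, 0.7]
gripper_width: 0.0918
finger_force: 0.6
```

Contact has begun, with finger force rising from zero. I'll continue in small steps.

Request:
arm_command(
  jaw=[100, 100, 100, 100],
  xyz=[
    [0.6, 0, 0.8],
    [1.1, 0, 1.6],
    [1.1, 0, 1.6],
    [1.1, 0, 1.6],
  ],
  yaw=[0, 0, 0, 0],
)

```text
time_s: 22.42
position: [0.4195, -0.0158, 0.0158]
eef_rot: [0.715, 0.699, -0.0, 0.0]
ft_force: [0.0, -1.4, 2.1]
gripper_width: 0.0919
finger_force: 0.8
```

Request:
arm_command(
  jaw=[100, 100, 100, 100],
  xyz=[
    [0.6, 0, 0.8],
    [0.6, 0, 0.8],
    [0.6, 0, 0.8],
    [0.6, 0, 0.8],
  ],
  yaw=[0, 0, 0, 0],
)

```text
time_s: 22.92
position: [0.4195, -0.0153, 0.015]
eef_rot: [0.715, 0.699, -0.0, 0.0]
ft_force: [-0.2, -1.1, 3.0]
gripper_width: 0.0917
finger_force: 0.9
```

Request:
arm_command(
  jaw=[100, 100, 100, 100],
  xyz=[
    [0.6, 0, 0.8],
    [0.6, 0, 0.8],
    [0.6, 0, 0.8],
    [0.6, 0, 0.8],
  ],
  yaw=[0, 0, 0, 0],
)

```text
time_s: 23.42
position: [0.4195, -0.0146, 0.0142]
eef_rot: [0.715, 0.699, -0.0, 0.0]
ft_force: [0.0, -1.8, 2.7]
gripper_width: 0.0922
finger_force: 1.1
```

Request:
arm_command(
  jaw=[100, 100, 100, 100],
  xyz=[
    [0.4, 0, 0.6],
    [0.4, 0, 0.6],
    [0.4, 0, 0.6],
    [0.4, 0, 0.6],
  ],
  yaw=[0, 0, 0, 0],
)

```text
time_s: 23.92
position: [0.4196, -0.0143, 0.0136]
eef_rot: [0.715, 0.699, 0.0, 0.0]
ft_force: [-1.2, -2.5, 4.3]
gripper_width: 0.0917
finger_force: 2.1
```

The force jumped to about 4.5 N, so the button is at the first click. I'm holding here.

Request:
arm_command(
  jaw=[100, 100, 100, 100, 100],
  xyz=[
    [0, 0, 0],
    [0, 0, 0],
    [0, 0, 0],
    [0, 0, 0],
    [0, 0, 0],
  ],
  yaw=[0, 0, 0, 0, 0],
)

```text
time_s: 24.55
position: [0.4196, -0.0143, 0.0136]
eef_rot: [0.715, 0.699, 0.0, 0.0]
ft_force: [0.0, -2.3, 5.4]
gripper_width: 0.0917
finger_force: 2.3
```

Request:
arm_command(
  jaw=[100, 100, 100, 100, 100],
  xyz=[
    [0, 0, 0],
    [0, 0, 0],
    [0, 0, 0],
    [0, 0, 0],
    [0, 0, 0],
  ],
  yaw=[0, 0, 0, 0, 0],
)

```text
time_s: 25.18
position: [0.4195, -0.0142, 0.0135]
eef_rot: [0.715, 0.699, -0.0, 0.0]
ft_force: [0.9, -2.0, 5.0]
gripper_width: 0.0919
finger_force: 2.4
```

Request:
arm_command(
  jaw=[100, 100, 100, 100],
  xyz=[
    [0, 0, 0],
    [0, 0, 0],
    [0, 0, 0],
    [0, 0, 0],
  ],
  yaw=[0, 0, 0, 0],
)

```text
time_s: 25.68
position: [0.4196, -0.0143, 0.0135]
eef_rot: [0.715, 0.699, -0.0, 0.0]
ft_force: [0.5, -2.0, 5.2]
gripper_width: 0.092
finger_force: 2.4
```

Request:
arm_command(
  jaw=[100, 100, 100, 100, 100],
  xyz=[
    [1.2, 0, 1.6],
    [2.4, 0, 3.3],
    [3.5, 0, 5],
    [4.3, 0, 6.2],
    [4.3, 0, 6.2],
  ],
  yaw=[0, 0, 0, 0, 0],
)

```text
time_s: 26.3
position: [0.4198, -0.0105, 0.0077]
eef_rot: [0.716, 0.699, -0.0, 0.001]
ft_force: [-2.2, -5.0, 13.5]
gripper_width: 0.0918
finger_force: 5.7
```

Request:
arm_command(
  jaw=[100, 100, 100],
  xyz=[
    [0.6, 0, 0.8],
    [1.1, 0, 1.6],
    [1.1, 0, 1.6],
  ],
  yaw=[0, 0, 0],
)

```text
time_s: 26.68
position: [0.4185, -0.0138, 0.0054]
eef_rot: [0.717, 0.697, -0.003, 0.001]
ft_force: [4.4, -19.0, -1.9]
gripper_width: 0.092
finger_force: 9.5
```

The finger slid off the lower rim after about 14 N axial at the end of the second-stage travel. I'm backing straight off to the right and up, then checking.

Request:
arm_command(
  jaw=[100, 100, 100, 100, 100],
  xyz=[
    [-8, 0, -1],
    [-16, 0, -4],
    [-20, 0, -30],
    [-20, 0, -80],
    [-25, 0, -130],
  ],
  yaw=[0, 0, 0, 0, 0],
)

```text
time_s: 27.3
position: [0.4184, -0.0328, 0.1369]
eef_rot: [0.715, 0.7, 0.0, -0.001]
ft_force: [1.5, -0.4, -0.6]
gripper_width: 0.0916
finger_force: 0.0
```

Request:
arm_command(
  jaw=[100, 100, 100, 100, 100],
  xyz=[
    [-30, -20, -50],
    [-80, -50, -80],
    [-140, -60, -80],
    [-200, -60, -80],
    [-250, -60, -80],
  ],
  yaw=[0, 0, 0, 0, 0],
)

```text
time_s: 27.92
position: [0.3527, -0.2842, 0.2158]
eef_rot: [0.715, 0.699, 0.0, 0.0]
ft_force: [0.4, 0.4, -0.1]
gripper_width: 0.0915
finger_force: 0.0
```

```bash
python3 -c "
from h import *
for c in ('top','side'):
  p,d=snap(c); 
  for n in ('shot_flag','button_top','carriage_handle','jar','capacitor','cutter','sucker'): print(c,n,find(c,n)[:1])
  W=cloud(c,d);h=cv2.cvtColor(p,cv2.COLOR_RGB2HSV).astype(int)
  y=(abs(h[...,0]-24)<8)&(h[...,1]>140)&(abs(W[...,0]-.475)<.05)&(abs(W[...,1])<.05);q=W[y];print('btn',y.sum(),np.median(q,0).round(4) if len(q) else '')
  if c=='top': cv2.imwrite('pics/c10.png',cv2.hconcat([cv2.resize(p[150:260,180:330,::-1],(400,300),interpolation=cv2.INTER_CUBIC),cv2.resize(p[205:240,230:300,::-1],(400,300),interpolation=cv2.INTER_NEAREST)]))
  r=((h[...,0]<8)|(h[...,0]>172))&(h[...,1]>90)&(abs(W[...,0]-.47)<.05)&(W[...,2]>.1); print('red',np.argwhere(r)[:8].tolist(),W[r][:4])
go((.4,0,.3))
"
```

```text
top shot_flag []
top button_top [(0.61, [0.4747, 0.0109, 0.0553])]
top carriage_handle [(0.78, [0.5512, 0.1836, 0.0259])]
top jar [(0.52, [0.5518, -0.0777, 0.0277])]
top capacitor [(0.55, [0.6017, -0.0781, 0.0473])]
top cutter [(0.92, [0.528, -0.2531, 0.0113])]
top sucker [(0.87, [0.3869, -0.2277, 0.0135])]
btn 0 
red [] []
side shot_flag [(0.37, [0.5571, 0.1212, 0.0247])]
side button_top [(0.63, [0.477, -0.002, 0.0554])]
side carriage_handle [(0.63, [0.5518, 0.1304, 0.0211])]
side jar []
side capacitor [(0.55, [0.6022, -0.0936, 0.0343])]
side cutter [(0.79, [0.5266, -0.2626, 0.0146])]
side sucker [(0.96, [0.3882, -0.2392, 0.0132])]
btn 121 [0.4753 0.0013 0.0546]
red [] []
shift (0.4, 0, 0.3) [283.3, 40.2, -84.2]
yaw 0.08 t 28.725 f [-0.62 -0.48  0.87] p [ 0.3533 -0.2823  0.2158] w 0.0913
```

View pics/c10.png

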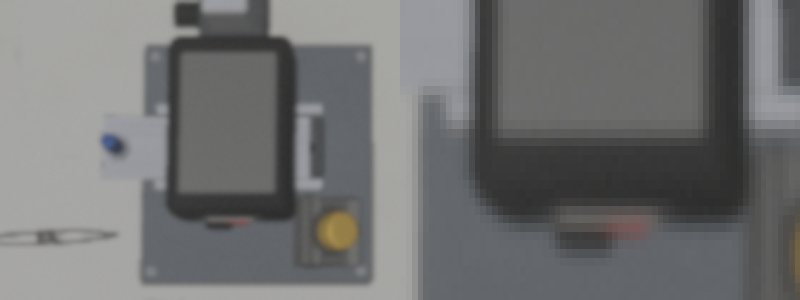

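The top view shows the red tell-tale in the front window at (630,225), about 12 mm wide, so the shutter went fully down. The carriage is home, the button has sprung back, and the bystanders are where they were.

```bash
python3 -c "
from rig import robot
print(robot.job_done())"
```

```text
the job is handed in; nothing more can be done
None
```

I pushed the carriage to its stop on the second try (the first dragged it back out), held the button at first click for about 1.9 s, then fired: the red tell-tale shows, the button is released, the bystanders I re-checked (cutter, sucker, capacitor, jar) are in place, and the job is handed in.

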